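Mix the green-capped bottle on the touch mixer

ROBOT

A 6-joint arm with a two-finger parallel gripper is mounted at the origin on the work surface. World frame = base frame: x ahead of the robot, y to its left, z up, the work surface at z = 0. Lengths are in m, angles in degrees, forces in N, time in s.
With the tool pointing down it reaches from about 0.3 to 0.75 m from the base axis. Payload 8.5 kg.
Tool frame: the origin (TCP) lies at the very end of the fingers, on their centre line; the grasp point (between the pads) lies 19 mm behind it (hold_point_z is the distance from the TCP to the grasp point, in m); z points along the fingers, y is the direction in which the jaws open and shut (so a half turn about z gives the same grasp; the last joint's range is limited). The gripper opens to 85 mm and grips with 20 to 120 N. Pads are 22 mm wide; open, the fingers measure 114 mm over their backs; the gripper's body (76 mm by 85 mm) begins 54 mm behind the grasp point. The pads swing forward as they close: fully open they stand 13 mm farther back than shut.
Start: joints at [51.32, 21.807, 74.336, -0, 83.858, -12.336], TCP at [0.244, 0.493, 0.231] pointing down, gripper open.
Joint ranges: [-178.18, 178.18], [-50.72, 133.34], [12.68, 142.11], [-81.47, 261.47], [9.98, 163.14], [-165.26, 165.26]. Speed limits (degrees/s): [136.94, 136.94, 180, 180, 180, 180].

INTERFACE

Orientations are given as a 3x3 rotation matrix whose columns are the frame's x, y, z axes.
In Python, from rig import observe, get_image, close_job, hold_point_z gives the robot as it stands. The module is installed in compiled form; this text tells all that it offers.
- The arm moves only by the tool jog_arm, never from a script. Its arguments are lists of equal length, an entry for each row: "travel": the shift along the world's x, y, z in m, a list of three; "dr": the turn, a rotation vector about the world's x, y, z in rad, a list of three. In form: {"travel": [[x, y, z], ...], "dr": [[rx, ry, rz], ...]}. A call has 1 to 20 rows; each row shifts and turns the commanded pose from where the row before left it; what a row does not reach is not made up. A row lasts 1/12 s, in which the tool goes at most 41.7 mm and 7.16 degrees, less where a joint would pass 70% of its speed; a pose out of reach is approached as far as the arm can. A call with a gripper value outside its range is refused whole. "jaw" is the finger opening in m, from 0 to 0.0854, set as the call begins (left out, the last holds). The fingers move at their own pace and stop on an object; "newtons" is the grip in N (left out, the last holds). Time passes only in rows, so rows that do not move let the fingers close. It gives the time, the measured TCP pose, the force and the opening at its end, in the units of the state.
- observe(): the state, without advancing time (a new reading comes with each control period).
- get_image(name): name is "scene" or "side" or "wrist"; returns a dict with "color" (480x640x3 uint8, red, green, blue), "fovy" (degrees; the focal length in pixels is half the picture's height over the tangent of half this angle, whatever the lens; pixels are square), "cx", "cy" (the principal point, pixels), "k1" (the pictures are not rectified: a ray, as slopes to the right and down, at radius r is drawn at 1 + k1 r^2 times it, then the intrinsics apply), "R" (3x3) and "t" (3): a world point X has camera coordinates R X + t. Camera axes: x right, y down, z forward; pixel columns grow to the right and rows downward; lengths in m; the calibration is good to about 2 mm. A picture is of the moment at which its call begins. There is no depth.
- close_job(): hands the job in, once; it reports no verdict.
The state is a dict: "time_s": time; "q": joint angles; "qvel": joint speeds; "joint_efforts": joint torques, N m; "position": TCP position; "tool_rot": TCP orientation; "ft_force": force on the tool from outside, world axes, zero at the start; "wrist_torque": the same for the moment, N m; "grip_width": finger opening in m.
Only numpy, scipy, OpenCV 4.12 (cv2) and the standard library are available. Lean on these libraries where they do the work, as an engineer would, in place of code of your own. Each camera call takes 0.05 s, during which the arm holds its last target.

TASK

Pick up the amber bottle with the green cap, press it upright and centred down onto the mixer's round black pad until the pad is fully down, and keep it down for about a second. Then stand the bottle upright on the round blue mat, wholly on the mat, and let go.

Things in the scene. Friction and masses are not known exactly. Their poses are not given: they have to be found in the camera images.
- bottle_center (a point): Centre, half-way up, of the amber bottle with the GREEN cap: 80 mm tall, round body 38 mm in diameter up to 58 mm (grip there), cap 31 mm wide at 64 to 80 mm. Foot 40 mm below; z points to the cap. About 0.1 kg, loose, upright on the table. Two like bottles, red and white cap, at least 90 mm off between centres, stand with it in a rough row along x: the free room is on its y sides.
- pad_top (a point): Centre of the top face of the mixer's round black rubber pad (66 mm in diameter, flat, level), 90 mm above the table when up; the point moves with the pad. The mixer is a fixed grey box with a white top, 150 x 120 mm, 66 mm high, turned up to 0.5 rad about vertical.
- pad (a joint): How far the pad is pressed down, in m: 0 up, 0.010 fully down (end stop). It is sprung: about 3 N starts it moving, about 9 N holds it fully down, and it rises again when let go. The bottle's own weight does not press it.
- mat_top (a point): Centre of the top face of the round blue mat, 110 mm in diameter and 4 mm thick, fixed flat on the table. Mixer and mat may change places from run to run; pad and mat centres are at least 170 mm apart.
Not all that is in view belongs to the job. Of the things like the part that bears mat_top, leave any that is brown; of the rest the smaller one is meant. Of the things that look like the part that bears pad_top, the smaller one is meant.

How it is judged:
By the outcome, as a careful person would: the job done as asked, in the order asked, and still so for the second after the job is handed in, with the robot touching nothing.
It also fails if it takes over 56 s, if anything falls off the work surface, if the arm or the gripper's body presses on something with over 40 N, if the wrist force passes 120 N, or if a joint passes its speed limit or range.

## Working session

There is one attempt and no reset: what is moved stays moved. The work goes in short steps, Python scripts to look and compute and a tool call to move; the robot and the scene stay as the last step left them, time stands still between calls to the robot, and variables do not carry over. Pictures are saved under pics/ and viewed, and the job is handed in when it is done.

Besides the shell and the picture viewer there is one more tool, called after "Request:" by a JSON object that holds its "api" and its "payload". jog_arm: Moves the arm, as the interface text tells. Its arguments: {"type":"object","properties":{"travel":{"type":"array"},"dr":{"type":"array"},"jaw":{"type":"number"},"newtons":{"type":"number"}},"required":["travel","dr"]}

```bash
mkdir -p pics; python3 - <<'E'
from rig import observe,get_image,hold_point_z
import cv2,pickle,numpy as np
s=observe(); print({k:np.round(v,3).tolist() for k,v in s.items()},hold_point_z)
d={}
for n in ["scene","side","wrist"]:
    d[n]=get_image(n); i=d[n]
    cv2.imwrite(f"pics/{n}0.png",i["color"][:,:,::-1])
    print(n,i["fovy"],i["cx"],i["cy"],i["k1"],(-np.array(i["R"]).T@i["t"]).round(3),np.round(i["R"],2).tolist())
pickle.dump(d,open("d0.pkl","wb"))
E
```

```text
{'time_s': 0.0, 'q': [51.32, 21.843, 74.384, 0.001, 83.857, -12.336], 'qvel': [-0.04, -0.006, -0.002, 0.003, -0.044, -0.002], 'joint_efforts': [0.002, -44.847, -23.128, -0.0, 0.005, -0.0], 'position': [0.244, 0.493, 0.231], 'tool_rot': [[-0.896, 0.444, -0.001], [0.444, 0.896, -0.001], [0.0, -0.001, -1.0]], 'ft_force': [0.662, -0.466, 0.965], 'wrist_torque': [-0.031, 0.003, 0.005], 'grip_width': 0.085} 0.0187
scene 48.94904653000934 312.73411023639056 226.62957398621862 -0.15425807062765076 [ 1.211 -0.483  0.663] [[0.52, 0.86, -0.02], [0.5, -0.31, -0.81], [-0.7, 0.41, -0.59]]
side 47.899151579435014 320.87754684455894 231.68964080055164 -0.13827501023242902 [ 0.44  -0.858  0.744] [[1.0, -0.08, 0.0], [-0.05, -0.64, -0.77], [0.06, 0.76, -0.64]]
wrist 69.54277916848916 320.9838232221805 239.3904859248824 0.0009620438295832457 [0.179 0.526 0.374] [[0.44, 0.9, -0.0], [0.86, -0.43, 0.28], [0.25, -0.13, -0.96]]
```

View pics/scene0.png

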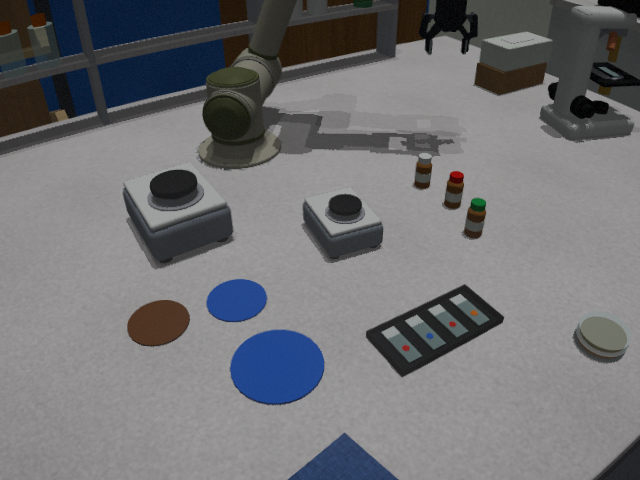

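View pics/side0.png

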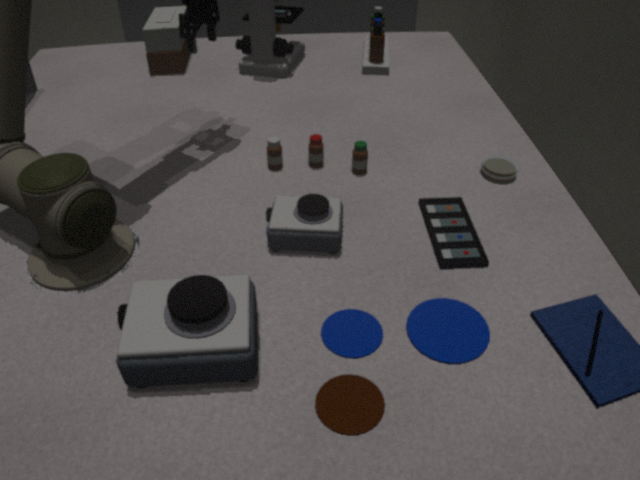

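View pics/wrist0.png

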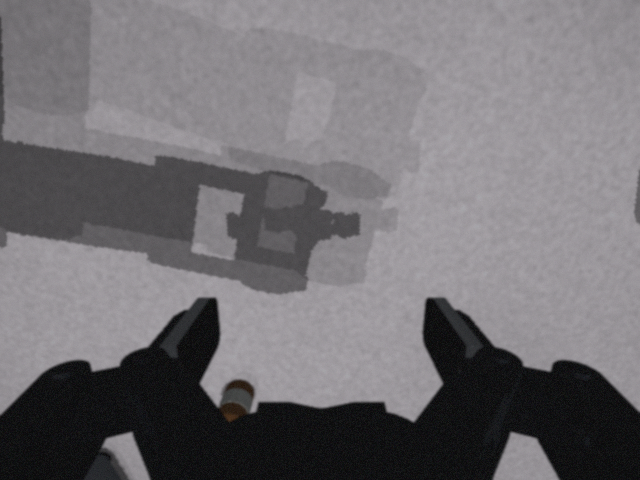

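The scene view shows the green-capped bottle at (475,218), the small mixer's pad at (345,205) and the small blue mat at (237,300). In the side view they are at (360,157), (313,206) and (352,333). Next I'll measure them.

```bash
cat > h.py <<'E'
import numpy as np,cv2
from scipy.optimize import least_squares
def K(i):
    f=240/np.tan(np.radians(i["fovy"])/2); return np.array([[f,0,i["cx"]],[0,f,i["cy"]],[0,0,1]])
def D(i): return np.array([i["k1"],0,0,0.])
def und(i,p): return cv2.undistortPoints(np.asarray(p,float).reshape(-1,1,2),K(i),D(i)).reshape(-1,2)
def plane(i,p,z):
    n=und(i,p); R=np.array(i["R"]); c=-R.T@np.array(i["t"])
    d=np.c_[n,np.ones(len(n))]@R
    return c+d*((z-c[2])/d[:,2])[:,None]
def tri(i,j,p,q):
    P=[np.c_[np.array(a["R"]),np.array(a["t"])] for a in (i,j)]
    X=cv2.triangulatePoints(P[0],P[1],und(i,[p]).T,und(j,[q]).T); return (X[:3]/X[3]).ravel()
def proj(i,X):
    return cv2.projectPoints(np.asarray(X,float).reshape(-1,1,3),cv2.Rodrigues(np.array(i["R"]))[0],np.array(i["t"],float),K(i),D(i))[0].reshape(-1,2)
def blobs(mask,amin=20):
    c,_=cv2.findContours(mask.astype(np.uint8)*255,cv2.RETR_EXTERNAL,cv2.CHAIN_APPROX_NONE)
    return sorted([k for k in c if cv2.contourArea(k)>amin],key=cv2.contourArea,reverse=True)
def hsv(i): return cv2.cvtColor(i["color"],cv2.COLOR_RGB2HSV)
def circ(P):
    P=np.asarray(P)[:,:2]; A=np.c_[2*P,np.ones(len(P))]; s=np.linalg.lstsq(A,(P**2).sum(1),rcond=None)[0]
    return s[:2],np.sqrt(s[2]+s[:2]@s[:2])
E
python3 - <<'E'
from h import *; import pickle
d=pickle.load(open("d0.pkl","rb"))
for n in ["scene","side"]:
    i=d[n]; H=hsv(i); h,s,v=[H[...,k].astype(int) for k in range(3)]
    print(n)
    for b in blobs((h>100)&(h<128)&(s>170)&(v>80),300):
        c,r=circ(plane(i,b[:,0],0.004)); print(" blue",b[:,0].mean(0).round(),c.round(4),round(r*2,4))
    for b in blobs((v<60)&(s<90),300):
        p=b[:,0]; m=p.mean(0)
        c,r=circ(plane(i,p,0.09)); print(" dark",m.round(),c.round(4),round(2*r,4), cv2.boundingRect(b))
    for b in blobs((h>45)&(h<85)&(s>130)&(v>40),15):
        m=b[:,0].mean(0);print(" green",m.round(1),cv2.boundingRect(b),cv2.contourArea(b),plane(i,[m],0.074).round(4))
    for nm,mk in [("red",((h<6)|(h>174))&(s>180)&(v>80)),("amber",(h>3)&(h<20)&(s>120)&(v>30))]:
      for b in blobs(mk,30)[:12]:
        m=b[:,0].mean(0);print(" ",nm,m.round(1),cv2.boundingRect(b),plane(i,[m],0.072 if nm=="red" else .03).round(4))
E
```

```text
scene
 blue [277. 367.] [ 0.7133 -0.2637] 0.1458
 blue [236. 300.] [ 0.5431 -0.2561] 0.1055
 dark [434. 329.] [ 0.8413 -0.0603] 0.1652 (366, 285, 138, 92)
 dark [247.  84.] [-0.4534  0.3166] 0.8996 (180, 0, 119, 162)
 dark [102.  81.] [-0.8744 -0.3649] 1.0772 (0, 0, 219, 151)
 dark [616.  73.] [0.3486 1.5688] 0.8856 (588, 23, 52, 86)
 dark [174. 231.] [ 0.3644 -0.2958] 0.1963 (124, 195, 108, 69)
 dark [446.  25.] [-0.4326  1.2044] 0.5967 (420, 0, 58, 54)
 dark [174. 188.] [ 0.2482 -0.2589] 0.1303 (150, 170, 48, 37)
 dark [364.  20.] [-0.4917  0.9531] 0.6615 (304, 0, 95, 59)
 dark [340. 237.] [ 0.5611 -0.0432] 0.1299 (304, 208, 79, 51)
 dark [565.  32.] [-0.4403  1.4609] 0.9539 (548, 0, 39, 61)
 dark [624. 465.] [ 1.1375 -0.0185] 0.0657 (594, 437, 46, 43)
 dark [345. 207.] [0.5053 0.0024] 0.0785 (329, 195, 33, 26)
 dark [45. 32.] [-1.695  -1.2527] 2.1014 (29, 0, 32, 60)
 dark [11. 51.] [-1.2973 -0.4665] 0.3794 (0, 31, 28, 35)
 dark [244.  17.] [-1.1465  0.3969] 0.5203 (219, 0, 46, 30)
 green [478.  204.4] (471, 198, 15, 13) 132.0 [[0.6236 0.2505 0.074 ]]
  red [456.5 174.5] (450, 172,
[... 850 characters left out ...]
[ 0.7121 -0.2637] 0.1431
 blue [351. 333.] [ 0.5413 -0.2567] 0.1037
 dark [314.  67.] [0.6113 0.8804] 1.7866 (0, 0, 640, 294)
 dark [106. 205.] [0.0622 0.0809] 0.4408 (0, 125, 234, 166)
 dark [206. 355.] [ 0.2902 -0.321 ] 0.1978 (117, 282, 142, 113)
 dark [452. 234.] [ 0.7486 -0.097 ] 0.1752 (419, 197, 70, 72)
 dark [198. 304.] [ 0.2855 -0.2463] 0.1169 (167, 275, 63, 59)
 dark [310. 239.] [ 0.4762 -0.0928] 0.1223 (267, 214, 75, 43)
 dark [313. 208.] [ 0.4908 -0.0044] 0.0791 (297, 194, 32, 28)
 green [360.4 144.2] (356, 142, 10, 6) 28.0 [[0.6224 0.2558 0.074 ]]
  amber [349.5 404.8] (316, 375, 68, 60) [[ 0.518  -0.4171  0.03  ]]
  amber [315.8 145.6] (310, 143, 12, 6) [[0.5201 0.3303 0.03  ]]
```

```bash
python3 - <<'E'
from h import *; import pickle
d=pickle.load(open("d0.pkl","rb"))
T=[]
for n,box in [("scene",(295,180,395,260)),("side",(260,180,350,255)),("scene",(440,150,500,245)),("side",(300,130,380,180))]:
    x0,y0,x1,y1=box; c=d[n]["color"][y0:y1,x0:x1,::-1]; T.append(cv2.resize(cv2.convertScaleAbs(c,alpha=1.5),(400,300),interpolation=cv2.INTER_CUBIC))
cv2.imwrite("pics/z0.png",np.vstack([np.hstack(T[:2]),np.hstack(T[2:])]))
for n in ["scene","side"]:
    i=d[n]; H=hsv(i); h,s,v=[H[...,k].astype(int) for k in range(3)]
    cam=-np.array(i["R"]).T@i["t"]
    b=[b for b in blobs((v<60)&(s<90),300) if 20<cv2.boundingRect(b)[2]<40 and 190<cv2.boundingRect(b)[1]<200][0]
    P=plane(i,b[:,0],0.09)[:,:2]; u=P.mean(0)-cam[:2]; u/=np.linalg.norm(u)
    c0=P.mean(0)
    for k in range(3):
        F=P[(P-c0)@u>0.005]
        r=least_squares(lambda q:np.hypot(*(F-q).T)-0.0335,c0); c0=r.x
        free,rr=circ(F)
    print(n,c0.round(4),np.abs(r.fun).max().round(4),"free",free.round(4),rr.round(4))
g=tri(d["scene"],d["side"],(478,204.4),(360.4,144.2));print("cap",g)
E
```

```text
scene [0.4973 0.0077] 0.0025 free [0.4946 0.0094] 0.0309
side [0.4913 0.0056] 0.003 free [0.4916 0.0099] 0.03
cap [0.62235849 0.2523734  0.07427086]
```

View pics/z0.png

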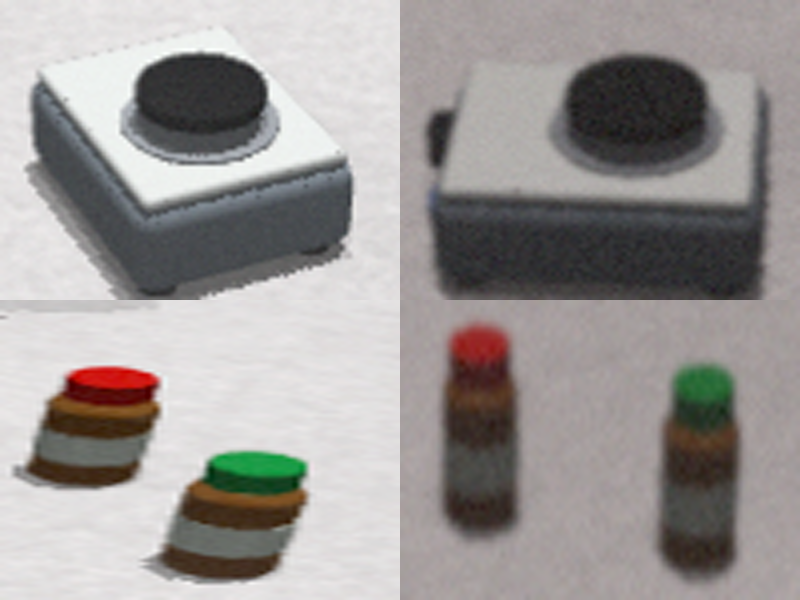

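The zoom shows a clear pad top and the green bottle standing free. The tool's y axis is already perpendicular to the bottle row, so no turn is needed. I'll move above the bottle and check with the wrist camera.

Request:
{"api": "jog_arm", "payload": {"travel": [[0.015,-0.01,0],[0.03,-0.019,0],[0.033,-0.021,0],[0.033,-0.021,0],[0.033,-0.021,0],[0.033,-0.021,0],[0.033,-0.021,0],[0.033,-0.021,0],[0.033,-0.021,0],[0.033,-0.021,0],[0.033,-0.021,0],[0.025,-0.016,0],[0.011,-0.006,0],[0,0,0],[0,0,0]], "dr": [[0,0,0],[0,0,0],[0,0,0],[0,0,0],[0,0,0],[0,0,0],[0,0,0],[0,0,0],[0,0,0],[0,0,0],[0,0,0],[0,0,0],[0,0,0],[0,0,0],[0,0,0]], "jaw": 0.085, "newtons": 40}}

```text
time_s: 1.4
position: [0.622, 0.2527, 0.2306]
tool_rot: [[-0.896, 0.444, -0.001], [0.444, 0.896, -0.0], [0.001, -0.001, -1.0]]
ft_force: [0.5, 0.6, -0.9]
grip_width: 0.0848
```

```bash
python3 - <<'E'
from h import *; from rig import *; import pickle
i=get_image("wrist"); s=observe(); print(s["time_s"],np.round(s["position"],4),np.round(s["tool_rot"],3).tolist())
cv2.imwrite("pics/w1.png",i["color"][:,:,::-1]); pickle.dump(i,open("w1.pkl","wb"))
H=hsv(i); h,sa,v=[H[...,k].astype(int) for k in range(3)]
for b in blobs((h>45)&(h<85)&(sa>130)&(v>40),50):
    c,r=circ(plane(i,b[:,0],0.08)); print("green",b[:,0].mean(0).round(1),c.round(4),r.round(4),cv2.boundingRect(b))
E
```

```text
1.45 [0.6214 0.2533 0.231 ] [[-0.896, 0.443, -0.001], [0.443, 0.896, 0.0], [0.001, -0.0, -1.0]]
green [328.8 216. ] [0.6208 0.2612] 0.0078 (316, 206, 23, 26)
green [322.6 228.9] [0.6267 0.2526] 0.0058 (312, 220, 22, 17)
```

View pics/w1.png

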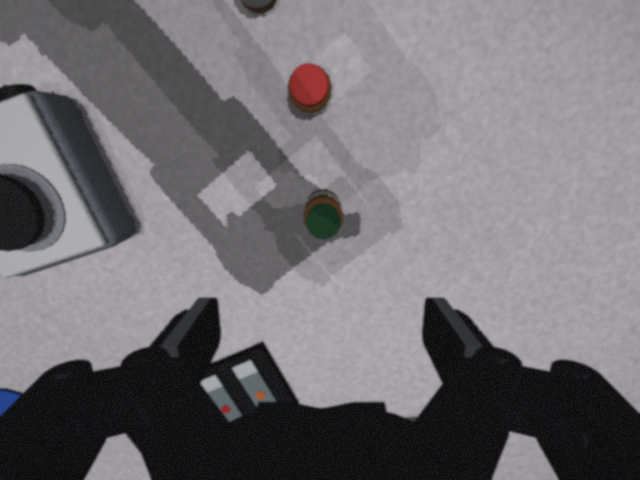

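The wrist view shows the green cap at about (323,221), roughly centred between the fingers, the red cap at (309,85), and the mixer at the left. I'll refit the cap with a looser mask because it is in shadow.

```bash
python3 - <<'E'
from h import *; import pickle
i=pickle.load(open("w1.pkl","rb"))
H=hsv(i); h,sa,v=[H[...,k].astype(int) for k in range(3)]
for b in blobs((h>45)&(h<90)&(sa>90)&(v>20),200):
    hb=cv2.convexHull(b)[:,0]; (cc,ax,an)=cv2.fitEllipse(b); print(cc,ax,plane(i,[cc],0.08).round(4))
    c,r=circ(plane(i,hb,0.08)); print("green",c.round(4),r.round(4),cv2.boundingRect(b))
for b in blobs(((h<6)|(h>174))&(sa>150)&(v>80),200):
    c,r=circ(plane(i,b[:,0],0.08)); print("red",c.round(4),r.round(4),cv2.boundingRect(b))
E
```

```text
(322.7529296875, 220.89401245117188) (31.43091583251953, 33.139617919921875) [[0.6204 0.2562 0.08  ]]
green [0.6206 0.2562] 0.0147 (307, 204, 33, 34)
red [0.5176 0.2948] 0.0145 (290, 65, 39, 40)
```

Request:
{"api": "jog_arm", "payload": {"travel": [[-0.001,0.002,-0.02],[0,0,-0.035],[0,0,-0.035],[0,0,-0.035],[0,0,-0.035],[0,0,-0.027],[0,0,-0.015],[0,0,-0.005],[0,0,0]], "dr": [[0,0,0],[0,0,0],[0,0,0],[0,0,0],[0,0,0],[0,0,0],[0,0,0],[0,0,0],[0,0,0]]}}

```text
time_s: 2.2
position: [0.6198, 0.2557, 0.0237]
tool_rot: [[-0.897, 0.443, -0.002], [0.443, 0.897, -0.0], [0.002, -0.001, -1.0]]
ft_force: [-0.0, -0.4, 0.7]
grip_width: 0.085
```

Request:
{"api": "jog_arm", "payload": {"travel": [[0,0,0],[0,0,0],[0,0,0],[0,0,0],[0,0,0],[0,0,0],[0,0,0],[0,0,0]], "dr": [[0,0,0],[0,0,0],[0,0,0],[0,0,0],[0,0,0],[0,0,0],[0,0,0],[0,0,0]], "jaw": 0.02, "newtons": 50}}

```text
time_s: 2.87
position: [0.6216, 0.255, 0.0257]
tool_rot: [[-0.896, 0.444, 0.002], [0.444, 0.896, 0.0], [-0.002, 0.001, -1.0]]
ft_force: [-1.4, 0.0, 5.5]
grip_width: 0.0367
```

```bash
python3 - <<'E'
from h import *; from rig import *; import pickle
s=observe(); print(s["time_s"],np.round(s["position"],4),np.round(s["tool_rot"],3).tolist(),s["grip_width"],np.round(s["ft_force"],2))
T=[]
for n,box in [("scene",(400,130,560,250)),("side",(290,80,450,200))]:
    i=get_image(n); x0,y0,x1,y1=box; T.append(cv2.resize(i["color"][y0:y1,x0:x1,::-1],(400,300)))
cv2.imwrite("pics/g1.png",np.hstack(T)); cv2.imwrite("pics/w2.png",get_image("wrist")["color"][:,:,::-1])
E
```

```text
2.8667 [0.6216 0.255  0.0257] [[-0.896, 0.444, 0.002], [0.444, 0.896, 0.0], [-0.002, 0.001, -1.0]] 0.03672730089174861 [-1.45  0.03  5.5 ]
```

View pics/g1.png

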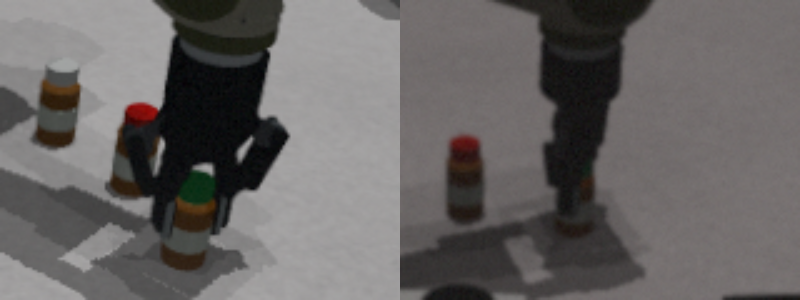

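View pics/w2.png

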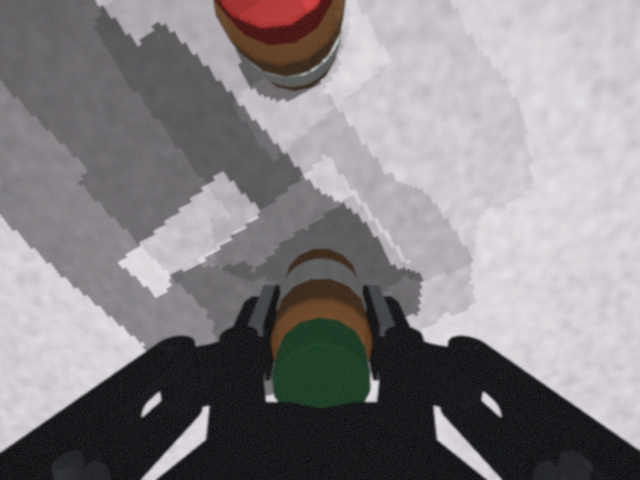

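The bottle is gripped at 36.7 mm opening. In the wrist view the cap is between the pads at about (322,365). I'll lift and move to a spot beside the pad where the wrist camera can see it.

Request:
{"api": "jog_arm", "payload": {"travel": [[0,0,0.015],[0,0,0.035],[0,0,0.035],[-0.004,-0.015,0.015],[-0.007,-0.03,0.01],[-0.007,-0.031,0.01],[-0.007,-0.031,0.01],[-0.007,-0.031,0.01],[-0.007,-0.031,0.01],[-0.007,-0.031,0.01],[-0.007,-0.031,0.01],[-0.006,-0.03,0.005],[-0.004,-0.016,0],[0,-0.005,0],[0,0,0],[0,0,0],[0,0,0]], "dr": [[0,0,0],[0,0,0],[0,0,0],[0,0,0],[0,0,0],[0,0,0],[0,0,0],[0,0,0],[0,0,0],[0,0,0],[0,0,0],[0,0,0],[0,0,0],[0,0,0],[0,0,0],[0,0,0],[0,0,0]]}}

```text
time_s: 4.43
position: [0.5581, -0.026, 0.1991]
tool_rot: [[-0.897, 0.443, -0.0], [0.443, 0.897, 0.0], [0.0, 0.0, -1.0]]
ft_force: [-0.4, -0.6, -0.7]
grip_width: 0.0368
```

```bash
python3 - <<'E'
from h import *; from rig import *; import pickle
d={n:get_image(n) for n in ["wrist","scene","side"]}
s=observe(); print(s["time_s"],np.round(s["position"],4),np.round(s["tool_rot"],3).tolist(),s["grip_width"],np.round(s["ft_force"],2))
pickle.dump((s,d),open("d3.pkl","wb"))
for n in d: cv2.imwrite(f"pics/{n}3.png",d[n]["color"][:,:,::-1])
p=s["position"]
for n in ["scene","side"]: print(n,proj(d[n],p))
E
```

```text
4.5833 [ 0.5581 -0.0262  0.1992] [[-0.897, 0.442, -0.0], [0.442, 0.897, 0.0], [0.0, 0.0, -1.0]] 0.036882491974688805 [ 0.61 -0.76 -0.54]
scene [[349.10641175 173.75968574]]
side [[349.52237097 165.42229928]]
```

View pics/wrist3.png

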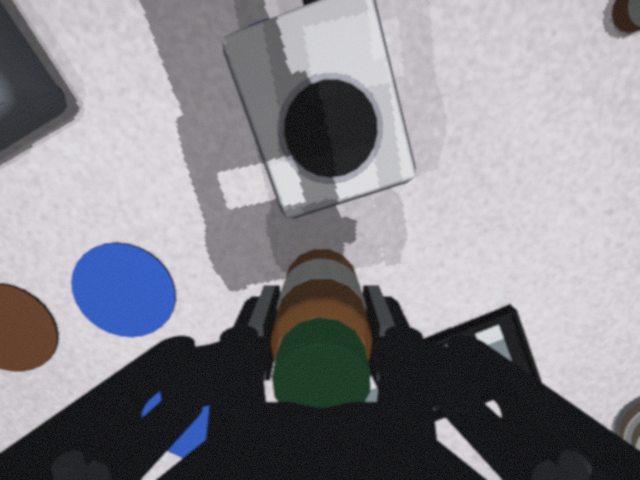

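View pics/scene3.png

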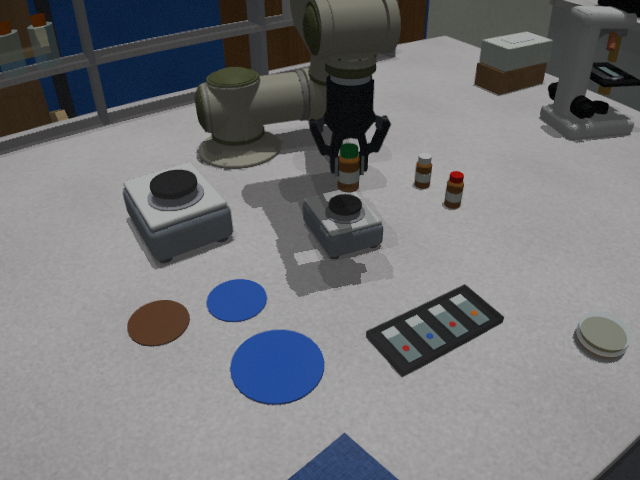

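View pics/side3.png

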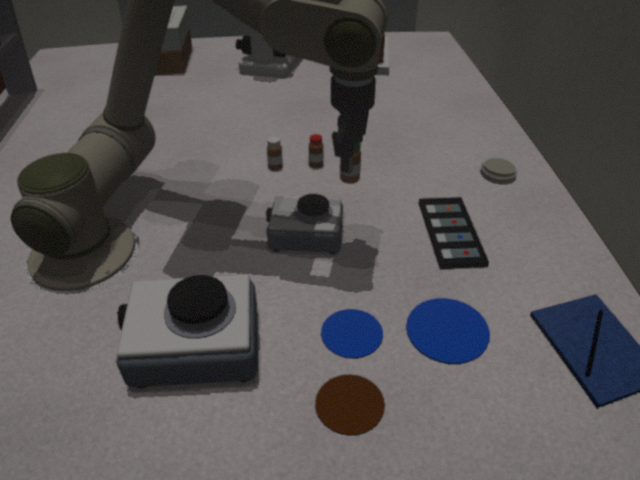

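The wrist view shows the pad at (330,129), the small mat at (124,290), and the held bottle upright with its cap at about (322,365). Next I'll measure the pad, the mat and the bottle's offset from the TCP.

```bash
python3 - <<'E'
from h import *; import pickle
s,d=pickle.load(open("d3.pkl","rb")); i=d["wrist"]; p=np.array(s["position"])
H=hsv(i); h,sa,v=[H[...,k].astype(int) for k in range(3)]
m=(v<55)&(sa<110); m[210:]=False; m=cv2.morphologyEx(m.astype(np.uint8),cv2.MORPH_OPEN,np.ones((9,9)))
for b in blobs(m,2000):
    x,y,w,hh=cv2.boundingRect(b); P=plane(i,cv2.convexHull(b)[:,0],0.09); c,r=circ(P); print("pad?",(x,y,w,hh),c.round(4),r.round(4))
for b in blobs((h>100)&(h<128)&(sa>140)&(v>80),1500):
    c,r=circ(plane(i,b[:,0],0.004)); print("blue",cv2.boundingRect(b),c.round(4),r.round(4))
# mixer orientation not needed; cap
foot=p[2]-0.0247
b=blobs((h>45)&(h<90)&(sa>90)&(v>20),500)[0]; q=b[:,0]; print(cv2.boundingRect(b))
q=cv2.convexHull(b)[:,0]
for zt in (foot+.08,):
    P=plane(i,q,zt)
    k=(q[:,1]<398)&(q[:,1]>350); 
    print("cap sides",P[k][:,:2].round(4).tolist())
    L=P[(q[:,1]>360)&(q[:,1]<398)]
    print("extent along tool y", ((L-p)@np.array(s["tool_rot"])[:,1]).round(4))
for n,box in [("scene",(325,140,375,200)),("side",(325,130,375,190))]:
    x0,y0,x1,y1=box; c=d[n]["color"][y0:y1,x0:x1,::-1].copy()
    cv2.imwrite(f"pics/z3{n}.png",cv2.resize(cv2.convertScaleAbs(c,alpha=1.6),(500,600),interpolation=cv2.INTER_NEAREST))
    for off in (0,0.006):
      B=p.copy()
      print(n,"TCP axis foot & cap proj",proj(d[n],[[B[0],B[1],foot],[B[0],B[1],foot+.08]]).round(1).tolist())
E
python3 -c "
import cv2,numpy as np
cv2.imwrite('pics/z3.png',cv2.resize(np.hstack([cv2.imread('pics/z3scene.png'),cv2.imread('pics/z3side.png')]),(800,480)))"
```

```text
pad? (285, 81, 91, 95) [0.4914 0.0148] 0.0318
blue (72, 243, 103, 93) [ 0.5413 -0.2517] 0.0533
(274, 319, 98, 90)
cap sides [[0.557, -0.0084], [0.5605, -0.0092], [0.5663, -0.0128], [0.556, -0.0387], [0.5552, -0.0386], [0.5508, -0.0369], [0.5483, -0.0356], [0.5426, -0.0315], [0.5418, -0.0307]]
extent along tool y [ 0.0155  0.0162  0.0156 -0.0122 -0.0125 -0.0129 -0.0128]
scene TCP axis foot & cap proj [[348.8, 185.9], [349.8, 145.3]]
scene TCP axis foot & cap proj [[348.8, 185.9], [349.8, 145.3]]
side TCP axis foot & cap proj [[349.1, 176.5], [350.5, 139.3]]
side TCP axis foot & cap proj [[349.1, 176.5], [350.5, 139.3]]
```

View pics/z3.png

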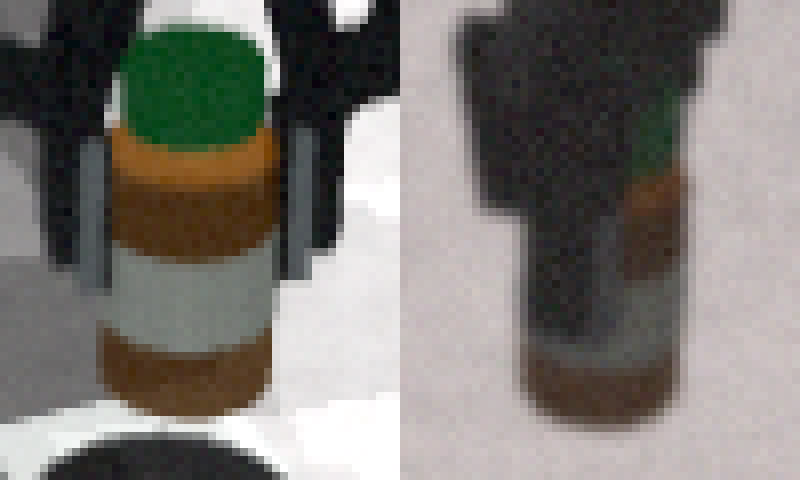

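Pad estimates: scene and side give about (0.493,0.008) and the wrist gives (0.491,0.015). The wrist reads about 2 mm high in y and the other two about 1.5 mm low, so I take (0.492,0.011). The bottle foot is within about 1.5 mm of the TCP axis. I'll hover just above the pad and check.

Request:
{"api": "jog_arm", "payload": {"travel": [[-0.01,0.006,0],[-0.018,0.01,0],[-0.018,0.01,0],[-0.015,0.009,-0.02],[-0.006,0.003,-0.03],[0,0,-0.018],[0,0,-0.006],[0,0,0],[0,0,0]], "dr": [[0,0,0],[0,0,0],[0,0,0],[0,0,0],[0,0,0],[0,0,0],[0,0,0],[0,0,0],[0,0,0]]}}

```text
time_s: 5.33
position: [0.4918, 0.0109, 0.126]
tool_rot: [[-0.896, 0.443, 0.001], [0.443, 0.896, -0.0], [-0.001, 0.0, -1.0]]
ft_force: [1.3, 0.0, -0.9]
grip_width: 0.0367
```

```bash
python3 - <<'E'
from h import *; from rig import *; import pickle
d={n:get_image(n) for n in ["wrist","scene","side"]}
s=observe(); print(s["time_s"],np.round(s["position"],4),np.round(s["tool_rot"],3).tolist(),s["grip_width"],np.round(s["ft_force"],2))
pickle.dump((s,d),open("d4.pkl","wb"))
T=[]
for n,(x0,y0) in [("scene",(305,150)),("side",(275,140))]:
    c=d[n]["color"][y0:y0+80,x0:x0+80,::-1]; T.append(cv2.resize(cv2.convertScaleAbs(c,alpha=1.6),(400,400),interpolation=cv2.INTER_CUBIC))
cv2.imwrite("pics/z4.png",np.hstack(T)); cv2.imwrite("pics/w4.png",d["wrist"]["color"][:,:,::-1])
p=np.array(s["position"]); f=p[2]-.0257
for n in ["scene","side"]: print(n,proj(d[n],[[p[0],p[1],f],[.492,.011,.09]]).round(1).tolist())
E
```

```text
5.4833 [0.4918 0.0107 0.1264] [[-0.896, 0.444, 0.002], [0.444, 0.896, -0.0], [-0.002, 0.001, -1.0]] 0.03627037144132085 [-1.22 -0.73  0.04]
scene [[344.6, 197.8], [344.6, 202.3]]
side [[312.7, 198.2], [312.9, 202.4]]
```

View pics/z4.png

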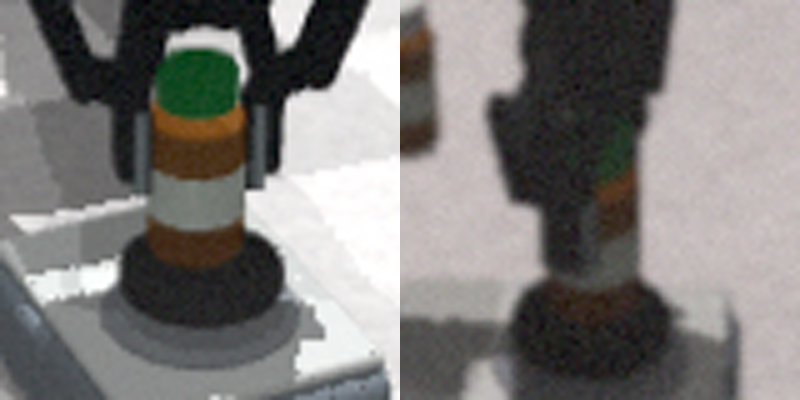

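View pics/w4.png

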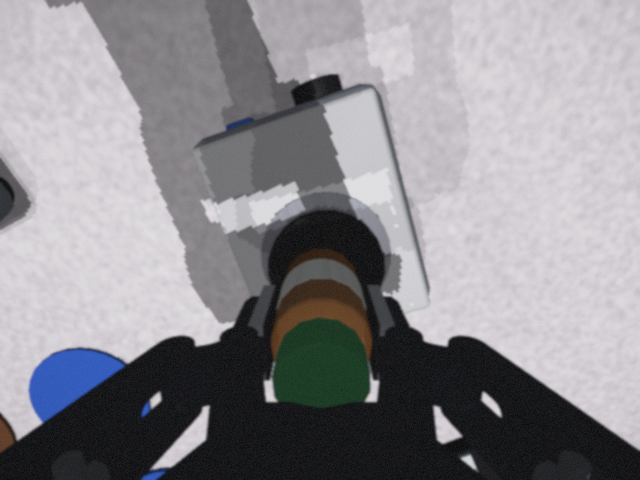

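Zoomed scene and side views over the pad: in the scene view the foot centre is about 1 px left of the pad centre, and in the side view about 1 px right. In the wrist view the bottle is about 5 px left of the pad centre. All three agree on a correction of about (-2,+3.5) mm. I'll apply that and press gently.

Request:
{"api": "jog_arm", "payload": {"travel": [[-0.002,0.0035,0],[0,0,-0.005],[0,0,-0.004],[0,0,-0.003],[0,0,-0.003],[0,0,-0.003],[0,0,0]], "dr": [[0,0,0],[0,0,0],[0,0,0],[0,0,0],[0,0,0],[0,0,0],[0,0,0]], "jaw": 0.02, "newtons": 70}}

```text
time_s: 6.07
position: [0.4891, 0.0145, 0.1072]
tool_rot: [[-0.896, 0.444, 0.0], [0.444, 0.896, 0.0], [0.0, 0.0, -1.0]]
ft_force: [-1.5, 1.3, 8.1]
grip_width: 0.0364
```

Request:
{"api": "jog_arm", "payload": {"travel": [[0,0,-0.002],[0,0,-0.002],[0,0,0]], "dr": [[0,0,0],[0,0,0],[0,0,0]]}}

```text
time_s: 6.32
position: [0.4894, 0.0144, 0.1056]
tool_rot: [[-0.896, 0.444, 0.002], [0.444, 0.896, -0.001], [-0.002, 0.001, -1.0]]
ft_force: [-8.6, 2.9, 26.9]
grip_width: 0.0361
```

The wrist reads 27 N, well above the 9 N needed, and z has stopped about 1.6 mm above the command, which is the end stop. I'll hold here and look.

Request:
{"api": "jog_arm", "payload": {"travel": [[0,0,0],[0,0,0],[0,0,0],[0,0,0],[0,0,0],[0,0,0],[0,0,0],[0,0,0],[0,0,0],[0,0,0],[0,0,0]], "dr": [[0,0,0],[0,0,0],[0,0,0],[0,0,0],[0,0,0],[0,0,0],[0,0,0],[0,0,0],[0,0,0],[0,0,0],[0,0,0]]}}

```text
time_s: 7.23
position: [0.4894, 0.0144, 0.1056]
tool_rot: [[-0.896, 0.444, 0.002], [0.444, 0.896, -0.001], [-0.002, 0.001, -1.0]]
ft_force: [-8.0, 2.5, 27.9]
grip_width: 0.0365
```

```bash
python3 - <<'E'
from h import *; from rig import *; import pickle
d={n:get_image(n) for n in ["wrist","scene","side"]}
s=observe(); print(s["time_s"],np.round(s["position"],4),np.round(s["tool_rot"],3).tolist(),s["grip_width"],np.round(s["ft_force"],2))
pickle.dump((s,d),open("d5.pkl","wb"))
T=[]
for n,(x0,y0) in [("scene",(305,150)),("side",(275,140))]:
    c=d[n]["color"][y0:y0+80,x0:x0+80,::-1]; T.append(cv2.resize(cv2.convertScaleAbs(c,alpha=1.6),(400,400),interpolation=cv2.INTER_CUBIC))
cv2.imwrite("pics/z5.png",np.hstack(T))
E
```

```text
7.3833 [0.4894 0.0144 0.1056] [[-0.896, 0.444, 0.003], [0.444, 0.896, -0.001], [-0.003, 0.001, -1.0]] 0.03620100264736608 [-9.    1.75 26.61]
```

View pics/z5.png

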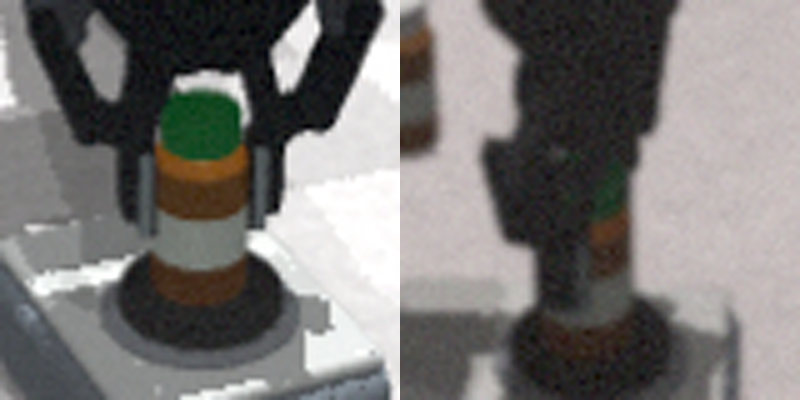

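The pad is visibly lower, and the bottle is upright and centred on it: the foot is within about 1 px of the pad centre in both views. It has been held for over a second. I'll lift and go over the mat.

Request:
{"api": "jog_arm", "payload": {"travel": [[0,0,0.01],[0,0,0.02],[0,0,0.03],[0.002,-0.012,0.012],[0.005,-0.025,0],[0.006,-0.033,0],[0.006,-0.033,0],[0.006,-0.033,0],[0.006,-0.033,0],[0.006,-0.033,0],[0.006,-0.033,0],[0.005,-0.022,0],[0.003,-0.009,0],[0,0,0],[0,0,0]], "dr": [[0,0,0],[0,0,0],[0,0,0],[0,0,0],[0,0,0],[0,0,0],[0,0,0],[0,0,0],[0,0,0],[0,0,0],[0,0,0],[0,0,0],[0,0,0],[0,0,0],[0,0,0]]}}

```text
time_s: 8.63
position: [0.5398, -0.251, 0.1747]
tool_rot: [[-0.896, 0.444, -0.001], [0.444, 0.896, 0.001], [0.001, 0.0, -1.0]]
ft_force: [0.4, -0.3, 0.1]
grip_width: 0.0361
```

Request:
{"api": "jog_arm", "payload": {"travel": [[0,0,-0.02],[0,0,-0.035],[0,0,-0.035],[0,0,-0.03],[0,0,-0.012],[0,0,-0.005],[0,0,0]], "dr": [[0,0,0],[0,0,0],[0,0,0],[0,0,0],[0,0,0],[0,0,0],[0,0,0]]}}

```text
time_s: 9.22
position: [0.5398, -0.2501, 0.0378]
tool_rot: [[-0.897, 0.443, -0.001], [0.443, 0.897, 0.001], [0.002, 0.0, -1.0]]
ft_force: [-0.5, -0.0, -0.8]
grip_width: 0.0364
```

```bash
python3 - <<'E'
from h import *; from rig import *; import pickle
d={n:get_image(n) for n in ["wrist","scene","side"]}
s=observe(); print(s["time_s"],np.round(s["position"],4),np.round(s["tool_rot"],3).tolist(),s["grip_width"],np.round(s["ft_force"],2))
T=[]
for n,(x0,y0) in [("scene",(180,230)),("side",(290,260))]:
    c=d[n]["color"][y0:y0+100,x0:x0+100,::-1]; T.append(cv2.resize(cv2.convertScaleAbs(c,alpha=1.6),(400,400),interpolation=cv2.INTER_CUBIC))
cv2.imwrite("pics/z6.png",np.hstack(T)); cv2.imwrite("pics/scene6.png",d["scene"]["color"][:,:,::-1])
E
```

```text
9.3667 [ 0.5407 -0.2515  0.0399] [[-0.896, 0.443, 0.002], [0.443, 0.896, -0.001], [-0.003, -0.0, -1.0]] 0.03619883366730743 [ 0.55 -1.11 -0.37]
```

View pics/z6.png

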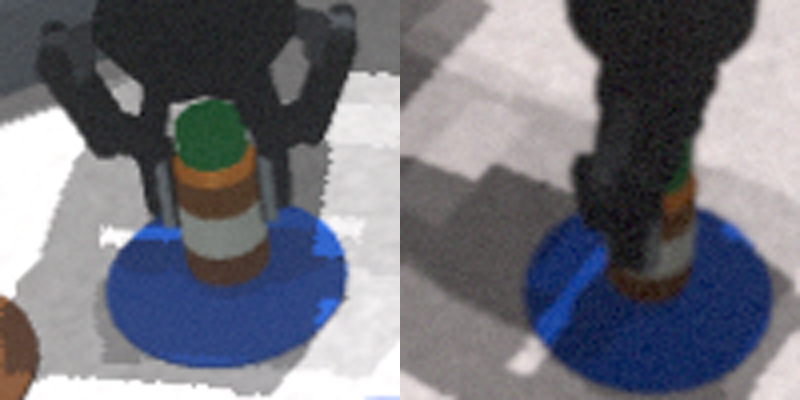

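View pics/scene6.png

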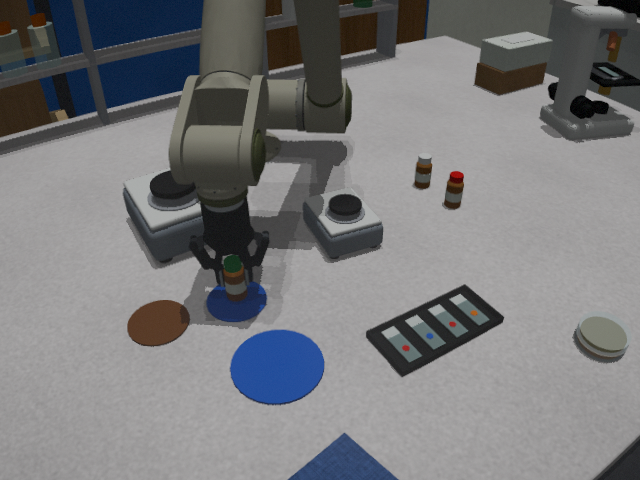

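The scene and side views show the bottle a few mm above the small blue mat and well inside it. I'll lower it to contact.

Request:
{"api": "jog_arm", "payload": {"travel": [[0,-0.003,-0.003],[0,0,-0.003],[0,0,-0.002],[0,0,-0.001],[0,0,0],[0,0,0]], "dr": [[0,0,0],[0,0,0],[0,0,0],[0,0,0],[0,0,0],[0,0,0]]}}

```text
time_s: 9.87
position: [0.5401, -0.2548, 0.0298]
tool_rot: [[-0.896, 0.444, 0.0], [0.444, 0.896, -0.0], [-0.0, -0.0, -1.0]]
ft_force: [-1.8, 0.9, 4.2]
grip_width: 0.0362
```

There is 4 N of contact at z = 0.0298, as expected for the mat top. Releasing.

Request:
{"api": "jog_arm", "payload": {"travel": [[0,0,0],[0,0,0],[0,0,0],[0,0,0],[0,0,0],[0,0,0],[0,0,0],[0,0,0]], "dr": [[0,0,0],[0,0,0],[0,0,0],[0,0,0],[0,0,0],[0,0,0],[0,0,0],[0,0,0]], "jaw": 0.085}}

```text
time_s: 10.53
position: [0.5401, -0.2546, 0.0293]
tool_rot: [[-0.896, 0.444, -0.0], [0.444, 0.896, 0.0], [0.0, 0.0, -1.0]]
ft_force: [-0.6, -0.8, 0.1]
grip_width: 0.0851
```

Request:
{"api": "jog_arm", "payload": {"travel": [[0,0,0.01],[0,0,0.02],[0,0,0.03],[0,0,0.035],[0,0,0.035],[0,0,0.02],[0,0,0.01],[0,0,0],[0,0,0]], "dr": [[0,0,0],[0,0,0],[0,0,0],[0,0,0],[0,0,0],[0,0,0],[0,0,0],[0,0,0],[0,0,0]]}}

```text
time_s: 11.28
position: [0.5397, -0.2544, 0.1887]
tool_rot: [[-0.896, 0.444, -0.001], [0.444, 0.896, 0.001], [0.001, 0.0, -1.0]]
ft_force: [-0.1, -1.3, -0.7]
grip_width: 0.0846
```

```bash
python3 - <<'E'
from h import *; from rig import *; import pickle
d={n:get_image(n) for n in ["wrist","scene","side"]}
s=observe(); print(s["time_s"],np.round(s["position"],4),s["grip_width"],np.round(s["ft_force"],2))
T=[]
for n,(x0,y0) in [("scene",(180,230)),("side",(290,260))]:
    c=d[n]["color"][y0:y0+100,x0:x0+100,::-1]; T.append(cv2.resize(cv2.convertScaleAbs(c,alpha=1.6),(400,300),interpolation=cv2.INTER_CUBIC))
a=[cv2.resize(d[n]["color"][:,:,::-1],(400,300)) for n in ("wrist","scene")]
cv2.imwrite("pics/z7.png",np.vstack([np.hstack(T),np.hstack(a)]))
i=d["wrist"];H=hsv(i); h,sa,v=[H[...,k].astype(int) for k in range(3)]
b=blobs((h>45)&(h<90)&(sa>90)&(v>20),200)[0]; c,r=circ(plane(i,cv2.convexHull(b)[:,0],0.084)); print("cap",c.round(4),r.round(4))
b=blobs((h>100)&(h<128)&(sa>140)&(v>40),1500)
for k in b:
    c,r=circ(plane(i,cv2.convexHull(k)[:,0],0.004)); print("mat",cv2.boundingRect(k),c.round(4),r.round(4))
E
```

```text
11.4333 [ 0.5395 -0.2543  0.1875] 0.08483149098650453 [0.11 0.27 0.07]
cap [ 0.5394 -0.2533] 0.0153
mat (319, 295, 125, 119) [ 0.7136 -0.2594] 0.0744
mat (268, 160, 110, 109) [ 0.5413 -0.2522] 0.0535
```

View pics/z7.png

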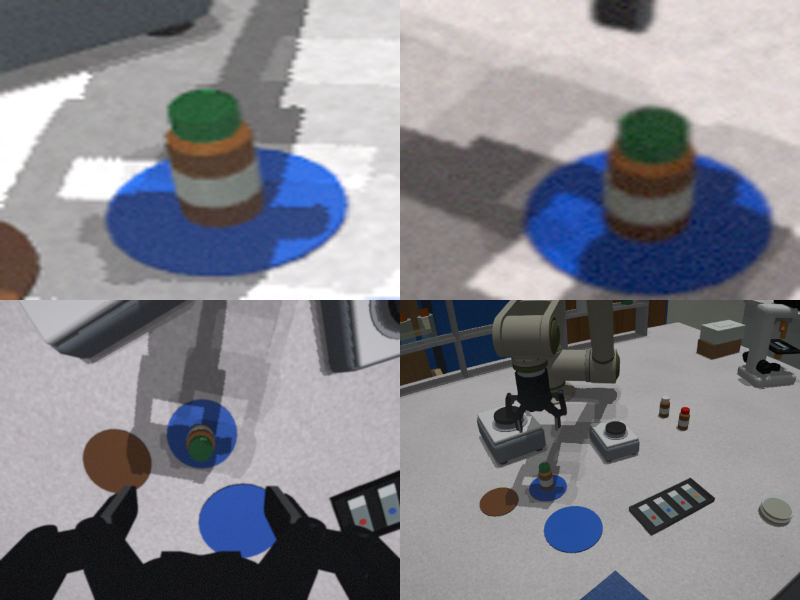

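The bottle stands upright near the mat centre: the cap is at (0.539,-0.253) and the mat at (0.541,-0.252). The gripper is clear and nothing else has moved. Handing in.

```bash
python3 -c "
from rig import close_job; print(close_job())"
```

```text
the job is handed in; nothing more can be done
None
```

I pressed the green-capped bottle down onto the small mixer's pad, held it there for a little over a second, then stood it on the smaller blue mat and let go. I handed the job in at about 11.4 s; no verdict was reported.

**Pad press:**
- The wrist read about 27 N, against the 9 N needed, and the tool stopped about 1.6 mm above its commanded height. I take that as the end stop.
- Pictures showed the pad down, with the bottle upright and centred to about 1 px (about 2 mm).
- There was also a sideways force of about 9 N during the press; no tilt or slip was seen.

**Placing on the mat:**
- After release, the wrist camera put the cap centre within about 2 mm of the mat centre, and the bottle was upright.
- The gripper was raised about 160 mm clear, with the wrist force near zero. The other bottles had not moved.

**Disagreement between cameras:** The wrist camera disagreed with the scene and side cameras by about 4–7 mm in y. I settled the pad position by comparing the bottle with the pad in all three views while hovering, which moved the bottle by (-2, +3.5) mm before the press.

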